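# Find and mark the sticky spot of the bedside magnifier slide

### The arm

A 6-joint arm with a two-finger parallel gripper is mounted at the origin on the work surface. World frame = base frame: x ahead of the robot, y to its left, z up, the work surface at z = 0. Lengths are in m, angles in degrees, forces in N, time in s.
With the tool pointing down it reaches from about 0.325 to 0.9 m from the base axis. Payload 6.1 kg.
Tool frame: the origin (TCP) lies on the front face of the gripper's body, between the roots of the fingers; the fingertips stand 70 mm ahead of it and the grasp point (between the pads) lies 51 mm ahead of it; z points along the fingers, y is the direction in which the jaws open and shut (so a half turn about z gives the same grasp; the last joint's range is limited). The gripper opens to 87 mm and grips with 3 to 60 N. Pads are 19 mm wide; open, the fingers measure 117 mm over their backs; the gripper's body (75 mm by 190 mm) begins 51 mm behind the grasp point.
Start: joints at [57.978, 12.628, 87.462, -0, 79.91, -7.225], TCP at [0.262, 0.567, 0.292] pointing down, gripper open.
Joint ranges: [-170.65, 170.65], [-52.31, 119.04], [5.05, 147.46], [-71.25, 251.25], [11.57, 151.72], [-153.62, 153.62]. Speed limits (degrees/s): [147.25, 147.25, 172.46, 180, 180, 180].

### API

Orientations are given as a 3x3 rotation matrix whose columns are the frame's x, y, z axes.
In Python, from cell import * gives the robot as it stands. Calls block until the motion is done:
- goto(position, orientation): joint-space move of the TCP to a pose.
- servo_line(position, vel=0.15, rot=None): straight line of the TCP; rot=None keeps the orientation; vel is the mean speed in m/s.
- set_joints(angles): joint-space move.
- gripper_to(opening, grasp_force=None): finger opening in m; grasp_force is the grip in N (None keeps the last); returns when the fingers have stopped.
- hold(seconds).
- ik(position, orientation): joint angles nearest the present ones, or None.
- observe(): the state.
- read_camera(name): name is "scene" or "top" or "wrist"; returns (picture, depth): 420x560x3 uint8, red, green, blue; 420x560 float32, m along the optical axis (not along the pixel's ray), 0 where there is no reading.
- camera_params(name): a dict with "vfov" (degrees; the focal length in pixels is half the picture's height over the tangent of half this angle, whatever the lens; pixels are square), "cx", "cy" (the principal point, pixels), "k1" (the pictures are not rectified: a ray, as slopes to the right and down, at radius r is drawn at 1 + k1 r^2 times it, then the intrinsics apply), "eye" and "attitude" of the camera in the world. Camera axes: x right, y down, z forward; pixel columns grow to the right and rows downward; lengths in m; the calibration is good to about 2 mm. A picture is of the moment at which its call begins: read the wrist's pose just before it. camera_params takes no time and is no camera call; for the wrist camera it gives the pose at the moment of the call.
A pose or a line that the arm cannot do raises MotionError and nothing moves.
- hand_in(): hands the job in, once; it reports no verdict.
Trained networks look in the newest picture that a camera, given by its name, has taken for a name from the list of things; names that differ only in an ending like _2 or _b are one class to them, and where a whole thing is asked for, a point or a joint stands for the part that bears it (a point fixed in the world has none). Each returns a list of dicts, best first, with "conf" (0 to 1); they miss things now and then, are a little off and sometimes report something else, mostly with a low value. They report only what shows in the picture. A call takes as long as a camera call.
- silhouettes(label, camera): "region" (420x560 bool, what is visible of it) and "bbox" ([left, top, width, height] in pixels, round what is visible of it).
The state is a dict: "clock": time; "joints": joint angles; "dq": joint speeds; "tau": joint torques, N m; "ee_pos": TCP position; "eef_rot": TCP orientation; "force": force on the tool from outside, world axes, zero at the start; "wrist_torque": the same for the moment, N m; "finger_gap": finger opening in m.
Only numpy, scipy, OpenCV 4.12 (cv2) and the standard library are available. Lean on these libraries where they do the work, as an engineer would, in place of code of your own. Each camera call takes 0.05 s, during which the arm holds its last target. There are 200 camera calls.

### The job

The bedside magnifier's carriage drags at one place on its rail, and the place cannot be seen. Using the red grip, run the carriage gently along the whole rail, first fully home against the yellow stop and then fully home against the blue stop, feeling for the sticky place; then bring it back, leave it sitting on the middle of the sticky place as a mark for the repairer, and let go. Do not shove the rubber-mounted rail, and leave the dish and the bottles where they are.

Things in the scene. Friction and masses are not known exactly. Their poses are not given: they have to be found in the camera images.
- slide_base: white base plate of the magnifier slide, 90 x 380 x 10 mm, fixed to the cart (with a thin 160 mm reading shelf under the lens on its +x side). Origin at the centre of its underside, on the cart top. The rail lies along its y axis, centred: +y runs from the yellow stop to the blue stop; +x points from the rail to the lens; z up. Yaw stays within 0.35 rad of the world axes
- rail (a joint): shift of the whole aluminium rail (24 mm wide, top 32 mm above the cart) on its rubber mounts along +y of the base, m, 0 at rest. The mounts give 1 mm per 5 N of push or pull along the rail; more than 4.5 mm (22.5 N) either way is a shove
- carriage (a joint): travel of the carriage along +y of the base, m: 0 = against the yellow stop, 0.2 = against the blue stop. Running drag is about 1.5 N. At one hidden place, somewhere between 0.04 and 0.16, a snag inside the rail drags on the carriage: over a stretch of about 19 mm the drag rises smoothly to about 8 to 10 N near the middle of that stretch and falls again (felt while moving; only 3 to 4 N of it may remain when the hand stops). The carriage stays where it is left
- saddle: grey block of the carriage, 52 x 70 x 26 mm, top 60 mm above the cart, riding on the rail, with the red grip on it; a steel arm holds a round lens of 100 mm, 130 mm to the +x side, top 51 mm above the cart. Axes parallel to those of slide_base; origin on the rail's centre line at the height of the cart top
- grip (a point): point on the red upright grip's axis, 95 mm above the cart and 16 mm under the grip's top. The grip measures 24 mm along x and 20 mm along y (the rail), and rises from 60 to 111 mm above the cart; it can be pinched from above along either axis, or pushed
- yellow_stop (a point): top centre of the yellow stop block (50 x 20 x 35 mm, top 51 mm above the cart) at the -y end of the rail
- blue_stop (a point): top centre of the blue stop block, same size, at the +y end of the rail
- bottle_a: capped amber dropper bottle, 32 mm across, 75 mm high, black cap, standing in a white tray 110 x 160 x 30 mm about 0.3 m to the -y side of the slide's middle. Origin at its underside. Leave alone
- bottle_b: the same with a white cap, in the same tray. Leave alone
- dish: white ceramic dish, 100 mm across, 35 mm high, about 0.29 m to the +y side of the slide's middle. Origin at its underside. Leave alone

How it is judged:
By the outcome, as a careful person would: the job done as asked, in the order asked, and still so for the second after the job is handed in, with the robot touching nothing.
It also fails if it takes over 72 s, if anything falls off the work surface, if the arm or the gripper's body presses on something with over 40 N, if the wrist force passes 120 N, or if a joint passes its speed limit or range.

## Working session

There is one attempt and no reset: what is moved stays moved. The work goes in short steps, each a Python script; the robot and the scene stay as the last script left them, time stands still between calls to the robot, and variables do not carry over. Pictures are saved under pics/ and viewed, about 8 in all and at most 12, crops included, and the job is handed in when it is done.

```bash
mkdir -p pics; ls; cat > h.py <<'E'
from cell import *
import numpy as np, cv2
def pts(name, depth, mask, par):
    H,W=depth.shape; f=H/2/np.tan(np.radians(par["vfov"])/2)
    v,u=np.nonzero(mask&(depth>0)); z=depth[v,u]
    d=np.stack([(u-par["cx"])/f,(v-par["cy"])/f],1); s=d.copy()
    for _ in range(10): s=d/(1+par["k1"]*(s**2).sum(1,keepdims=True))
    c=np.c_[s*z[:,None],z]
    return c@np.array(par["attitude"]).T+np.array(par["eye"])
E
python3 - <<'E'
from h import *
o=observe(); print(o)
ims=[]
for n in ["top","scene"]:
    im,d=read_camera(n); p=camera_params(n); print(n,p)
    cv2.imwrite(f"pics/{n}0.png",im[:,:,::-1])
    np.save(f"{n}_d.npy",d); 
    for l in ["slide_base","saddle","grip","yellow_stop","blue_stop","bottle_a","dish"]:
        for r in silhouettes(l,n)[:2]:
            P=pts(n,d,r["region"],p)
            if len(P): print(n,l,round(r["conf"],2),r["bbox"],len(P),np.median(P,0).round(3),np.percentile(P,2,0).round(3),np.percentile(P,98,0).round(3))
E
```

```text
pics
{'clock': 0.0, 'joints': array([ 5.79763154e+01,  1.26743875e+01,  8.75284614e+01, -2.77831302e-04,
        7.99109758e+01, -7.22437000e+00]), 'dq': array([ 0.00944074, -0.05830082,  0.05497268, -0.05219516,  0.0359833 ,
        0.00686447]), 'tau': array([ 2.37171025e-04, -4.94603848e+01, -3.87385476e+01,  6.98591606e-02,
        5.70219057e-02, -1.74455099e-04]), 'ee_pos': array([0.26187673, 0.5669291 , 0.29112146]), 'eef_rot': array([[-9.07782726e-01,  4.19439413e-01, -1.04939388e-03],
       [ 4.19440654e-01,  9.07781192e-01, -1.68684065e-03],
       [ 2.45092575e-04, -1.97144326e-03, -9.99998027e-01]]), 'force': array([ 0.275073  , -0.29018942, -0.25036307]), 'wrist_torque': array([0.03762147, 0.00841198, 0.04708069]), 'finger_gap': 0.08675716750309574}
top {'vfov': 56.54827238072026, 'cx': 279.8962393853456, 'cy': 211.15225300065504, 'k1': -0.07237037173320705, 'eye': array([0.32836562, 0.00126017, 1.08835081]), 'attitude': array([[ 0.11283972, -0.97006605,  0.2150327 ],
       [-0.99360331, -0.11113043,  0.02006237],
       [ 0.00443485, -0.21592104, -0.97640076]])}
top s
[... 1907 characters left out ...]
2 0.065]
scene blue_stop 0.65 [193.0, 194.9, 195.9, 137.9] 12667 [ 0.635 -0.02   0.008] [ 0.523 -0.19   0.004] [0.748 0.14  0.064]
scene blue_stop 0.49 [367.8, 188.5, 36.2, 22.6] 700 [0.491 0.307 0.023] [0.462 0.25  0.005] [0.554 0.338 0.037]
scene bottle_a 0.87 [123.3, 285.2, 15.4, 39.8] 518 [ 0.632 -0.359  0.048] [ 0.618 -0.373  0.013] [ 0.638 -0.344  0.081]
scene bottle_a 0.8 [155.6, 261.1, 19.7, 37.1] 481 [ 0.588 -0.286  0.045] [ 0.575 -0.3    0.011] [ 0.595 -0.27   0.081]
scene dish 0.86 [365.5, 186.6, 40.2, 27.4] 763 [0.492 0.304 0.023] [0.462 0.248 0.005] [0.554 0.338 0.037]
scene dish 0.21 [204.6, 198.7, 159.6, 71.5] 3929 [0.56  0.04  0.049] [ 0.517 -0.184  0.018] [0.711 0.134 0.103]
```

```bash
python3 - <<'E'
from h import *
for n in ["top","scene"]:
    im=cv2.imread(f"pics/{n}0.png"); d=np.load(f"{n}_d.npy"); p=camera_params(n)
    hsv=cv2.cvtColor(im,cv2.COLOR_BGR2HSV).astype(int); h,s,v=hsv[...,0],hsv[...,1],hsv[...,2]
    allm=np.ones(d.shape,bool)
    for nm,m,zr in [("red",(s>120)&(v>60)&((h<8)|(h>172)),(.105,.118)),("redall",(s>120)&(v>60)&((h<8)|(h>172)),(.065,.118)),("yel",(s>110)&(h>18)&(h<35)&(v>80),(.046,.056)),("blu",(s>110)&(h>95)&(h<130)&(v>60),(.046,.056))]:
        P=pts(n,d,m,p); k=(P[:,2]>zr[0])&(P[:,2]<zr[1])&(abs(P[:,1])<.25)&(P[:,0]>.4)&(P[:,0]<.8); P=P[k]
        if len(P): 
            r=cv2.minAreaRect((P[:,:2]*1000).astype(np.float32)); print(n,nm,len(P),P.mean(0).round(4),P.min(0).round(3),P.max(0).round(3),r)
    P=pts(n,d,allm,p); print("saddle top"); k=(abs(P[:,2]-.06)<.004)&(abs(P[:,1]-.05)<.1)&(abs(P[:,0]-.54)<.08);P=P[k]; print(P.mean(0),cv2.minAreaRect((P[:,:2]*1000).astype(np.float32)))
a=cv2.imread("pics/top0.png")[120:270,130:440]; b=cv2.imread("pics/scene0.png")[160:360,90:430]
a=cv2.resize(a,(620,300)); b=cv2.resize(b,(510,300)); c=np.zeros((600,620,3),np.uint8); c[:300]=a; c[300:,:510]=b; cv2.imwrite("pics/c0.png",c)
E
```

```text
top red 67 [0.5345 0.0529 0.1093] [0.523 0.044 0.106] [0.547 0.062 0.113] ((534.66796875, 52.588653564453125), (23.5546875, 18.07608985900879), 4.581546783447266)
top redall 87 [0.5328 0.0521 0.1051] [0.522 0.043 0.076] [0.547 0.062 0.113] ((534.7630615234375, 52.5211067199707), (24.381759643554688, 18.027854919433594), 5.27058744430542)
top yel 122 [ 0.5519 -0.1587  0.0495] [ 0.527 -0.169  0.046] [ 0.576 -0.149  0.054] ((551.7607421875, -158.89125061035156), (47.96819305419922, 17.117671966552734), 4.168279647827148)
top blu 111 [0.5274 0.1284 0.0494] [0.504 0.119 0.046] [0.552 0.138 0.054] ((527.744873046875, 128.35488891601562), (47.942867279052734, 18.268688201904297), 1.5804160833358765)
saddle top
[0.53237703 0.05351452 0.05893836] ((534.155029296875, 53.80393981933594), (52.68333053588867, 67.69271087646484), 6.446659088134766)
scene red 65 [0.5415 0.0497 0.1099] [0.53  0.04  0.105] [0.551 0.062 0.114] ((539.41455078125, 50.92030334472656), (20.37407112121582, 20.55526351928711), 6.2666449546813965)
scene redall 238 [0.5442 0.0488 0.0914] [0.529 0.04  0.065] [0.553 0.062 0.114] ((541.0996704101562, 50.98157501220703), (23.806381225585938, 21.31893539428711), 1.7532579898834229)
scene yel 149 [ 0.5598 -0.1616  0.0506] [ 0.533 -0.172  0.046] [ 0.582 -0.149  0.054] ((557.0755004882812, -160.76210021972656), (48.925140380859375, 20.58324432373047), 4.7202582359313965)
scene blu 118 [0.5356 0.1261 0.0505] [0.51  0.116 0.046] [0.557 0.139 0.055] ((533.5202026367188, 126.31361389160156), (48.02482223510742, 19.789745330810547), 7.710286617279053)
saddle top
[0.54477315 0.04620577 0.06004491] ((537.40234375, 50.78067398071289), (54.415382385253906, 70.79900360107422), 5.387469291687012)
```

View pics/c0.png

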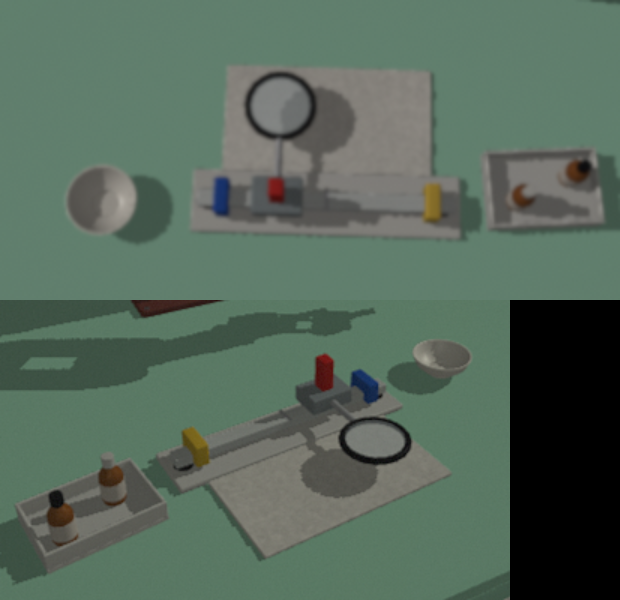

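```bash
cat >> h.py <<'E'
YAW=np.radians(4.8)
r=np.array([-np.sin(YAW),np.cos(YAW),0]); 
R=np.c_[np.cross(r,[0,0,-1]),r,[0,0,-1]]
E
python3 - <<'E'
from h import *
print(ik([.537,.052,.27],R), observe()["clock"])
goto([.537,.052,.27],R); o=observe(); print(o["clock"],o["ee_pos"],o["joints"].round(1),o["force"])
p=camera_params("wrist"); im,d=read_camera("wrist"); cv2.imwrite("pics/w1.png",im[:,:,::-1]); 
hsv=cv2.cvtColor(im,cv2.COLOR_RGB2HSV).astype(int); h,s,v=hsv[...,0],hsv[...,1],hsv[...,2]
for nm,m,zr in [("red",(s>120)&(v>60)&((h<8)|(h>172)),(.105,.118)),("blu",(s>110)&(h>95)&(h<130)&(v>60),(.046,.056)),("yel",(s>110)&(h>18)&(h<35)&(v>80),(.046,.056)),("saddle",s<300,(.057,.063))]:
    P=pts("wrist",d,m,p); P=P[(P[:,2]>zr[0])&(P[:,2]<zr[1])]
    if len(P)>5: print(nm,len(P),P.mean(0).round(4),P.min(0).round(3),P.max(0).round(3),cv2.minAreaRect((P[:,:2]*1000).astype(np.float32)))
print(observe()["clock"])
E
```

```text
[-2.84612909e+00  1.90221083e+00  1.01674993e+02 -2.54444375e-14
  7.64227957e+01 -9.76461291e+01] 0.8
2.9 [0.53701323 0.05267132 0.27008976] [ -2.8   1.9 101.7   0.   76.4 -97.6] [-0.47101672 -0.14946647  0.4846395 ]
red 865 [0.5356 0.0529 0.1107] [0.525 0.043 0.105] [0.549 0.063 0.113] ((536.69580078125, 53.26775360107422), (23.599498748779297, 19.124940872192383), 4.494770050048828)
blu 1271 [0.529  0.128  0.0508] [0.505 0.117 0.046] [0.554 0.14  0.054] ((529.6624145507812, 128.66864013671875), (48.55890655517578, 20.16554069519043), 4.6140289306640625)
yel 1132 [ 0.5536 -0.1576  0.0504] [ 0.53  -0.17   0.046] [ 0.579 -0.147  0.053] ((554.3117065429688, -158.64390563964844), (48.88928985595703, 20.621721267700195), 4.630998611450195)
saddle 3813 [0.5336 0.0529 0.06  ] [0.509 0.017 0.057] [0.566 0.09  0.062] ((537.1093139648438, 53.164451599121094), (52.33958053588867, 69.97771453857422), 4.8714094161987305)
2.95
```

View pics/w1.png

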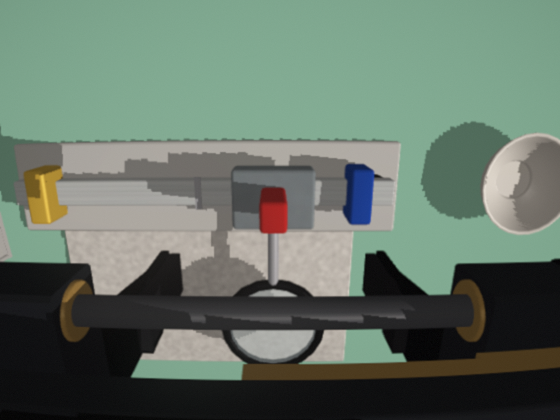

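```bash
cat >> h.py <<'E'
YEL=np.array([.5540,-.1585]); G0=np.array([.5367,.0532])
def s_of(p): return float((np.array(p)[:2]-YEL)@r[:2])-.045
O=G0-(s_of(G0))*r[:2]; Z=.145
def at(s,z=Z): return [*(O+s*r[:2]),z]
def st():
    o=observe(); return o["clock"],s_of(o["ee_pos"]),float(o["force"]@r),o
E
python3 - <<'E'
from h import *
s0=s_of(G0); print(s0)
servo_line(at(s0,.18),.15); servo_line(at(s0),.08,rot=R); hold(.1)
t,s,f,o=st(); print(t,s,f,o["force"],o["ee_pos"])
np.save("bias.npy",o["force"])
gripper_to(0.0,25); t,s,f,o=st(); print(t,s,f,o["force"],o["ee_pos"],o["finger_gap"],o["wrist_torque"])
for k in range(1,5):
    servo_line(at(s0-.001*k),.02); t,s,f,o=st(); print(round(t,3),round(s*1e3,2),round(f,2),o["force"].round(1))
E
```

```text
0.16740516499276914
4.3833 0.1673527108120595 -0.02677110635575762 [ 0.50713487  0.01571998 -0.07705768] [0.53702774 0.05317488 0.14531591]
5.475 0.16740892481735015 -0.572513107457689 [ 0.37425471 -0.54310101 -0.5211712 ] [0.53669722 0.05320354 0.14500205] 0.019440862199984983 [0.01941331 0.08710694 0.04330524]
5.725 166.52 1.18 [-1.2  1.1  0. ]
5.975 165.4 1.66 [0.4 1.7 0.3]
6.225 164.35 1.59 [0.5 1.6 0.3]
6.475 163.33 1.64 [-1.1  1.6  0.2]
```

```bash
cat >> h.py <<'E'
def log(L): open("log.txt","a").write("".join("%.3f %.5f %.3f\n"%x for x in L))
def run(s,goal,sgn,stop_at=None,big=.004,fine=.002,vel=.03,fmax=15):
    """step from s towards goal; then 1 mm steps until the drag reaches stop_at"""
    L=[]; 
    while sgn*(goal-s)>1e-6:
        step=fine if L and abs(L[-1][2])>2.4 else big
        s+=sgn*min(step,abs(goal-s)); servo_line(at(s),vel)
        t,m,f,o=st(); L.append((t,m,f))
        if abs(f)>fmax: print("ABORT",f); break
    else:
        if stop_at:
            for _ in range(14):
                if abs(f)>stop_at: break
                s+=sgn*.001; servo_line(at(s),.02); t,m,f,o=st(); L.append((t,m,f))
    log(L); print("clock",t,"target s",s,"gap",o["finger_gap"],o["force"].round(1))
    print(" ".join("%.1f:%.1f"%(m*1e3,f) for t,m,f in L)); return s
E
python3 - <<'E'
from h import *
s=run(s_of(G0)-.004,.006,-1,stop_at=8)
E
```

```text
clock 20.6917 target s -0.004 gap 0.019449482657806265 [-0.6  8.7  2. ]
159.0:-0.0 155.1:-0.7 151.1:0.4 147.1:0.7 143.2:0.7 139.1:1.0 135.1:0.6 131.1:0.5 127.1:0.2 123.1:0.6 119.1:-0.2 115.2:0.7 111.1:0.7 107.1:0.3 103.1:0.7 99.1:0.4 95.1:0.4 91.1:0.2 87.1:0.8 83.1:-1.0 79.1:-0.0 75.1:0.6 71.1:0.3 67.1:0.4 63.1:0.5 59.3:1.5 55.7:4.4 53.9:6.0 52.0:4.8 49.7:3.8 47.2:2.7 44.9:1.4 40.8:0.0 37.0:0.1 33.1:0.7 29.2:0.3 25.1:-0.2 21.1:0.3 17.1:1.1 13.1:0.9 9.1:0.1 5.8:0.9 5.0:0.9 4.0:1.8 3.0:1.9 1.9:1.5 0.9:0.3 -0.1:1.0 -1.1:0.6 -1.7:2.6 -2.3:5.4 -2.8:8.7
```

```bash
python3 - <<'E'
from h import *
s=run(-.004,.040,1,big=.008,vel=.04)
s=run(s,.068,1,big=.0015,fine=.0015,vel=.02)
s=run(s,.193,1,stop_at=8,big=.008,vel=.04)
E
```

```text
clock 22.6917 target s 0.04 gap 0.01991291318924032 [-0.2  0.7 -1.4]
3.9:0.6 12.3:-0.4 20.5:0.3 28.5:0.6 36.5:0.3 40.2:0.7
clock 27.4417 target s 0.068 gap 0.019761914539226582 [-0.6 -1.2 -0.3]
41.5:-1.1 43.0:-1.5 44.3:-3.5 45.8:-5.1 47.2:-5.3 48.6:-7.0 50.0:-6.1 51.4:-7.0 53.1:-5.1 55.0:-4.5 56.8:-2.7 58.5:-1.8 59.8:-0.3 61.2:-0.3 62.6:-0.5 64.1:-1.4 65.6:-1.5 67.1:-1.0 68.1:-1.2
clock 35.4667 target s 0.203 gap 0.01994384897592815 [  0.6 -10.1  -1. ]
76.6:0.0 84.5:0.8 92.4:0.6 100.4:0.8 108.4:0.0 116.4:0.3 124.4:0.1 132.4:0.3 140.5:1.3 148.4:0.2 156.5:-0.1 164.4:0.6 172.4:0.3 180.4:0.4 188.4:-0.6 193.3:-0.5 194.0:-0.8 195.0:-1.3 196.0:-1.9 197.1:-1.3 198.1:-0.6 199.1:-1.4 199.8:-3.6 200.4:-5.4 200.9:-7.6 201.4:-10.1
```

```bash
python3 - <<'E'
from h import *
servo_line(at(.066),.05); print(st()[:3])
s=run(.066,.038,-1,big=.0015,fine=.0015,vel=.02)
E
```

```text
(38.3583, 0.06609941126287687, 2.1219937480307394)
clock 43.1083 target s 0.038 gap 0.019869762486444453 [-0.5  1.8 -1.2]
64.4:1.8 62.9:0.8 61.4:1.4 59.9:0.5 58.7:2.8 57.2:3.9 55.8:5.7 54.5:6.6 53.0:5.8 51.6:6.7 49.9:5.6 48.2:4.5 46.2:2.5 44.5:1.8 43.1:0.7 41.8:0.8 40.4:0.5 38.9:1.1 37.9:1.8
```

```bash
cat >> h.py <<'E'
def q(): 
    t,m,f,o=st(); return t,m*1e3,f,m*1e3+1.03+f/5
E
python3 - <<'E'
from h import *
s=.048; servo_line(at(s),.03); print(q())
for _ in range(9):
    if q()[3]>51.6: break
    s+=.001; servo_line(at(s),.02); print(np.round(q(),2))
hold(.3); print("held",np.round(q(),2))
for _ in range(3):
    if abs(q()[2])<1: break
    s-=.0005; servo_line(at(s),.02); print("back",np.round(q(),2))
print(s)
E
```

```text
(43.5917, 47.430401804537986, -5.336645575034451, 47.393072689531095)
[43.84 47.98 -6.8  47.65]
[44.09 48.95 -7.14 48.55]
[44.34 49.99 -6.79 49.67]
[44.59 50.95 -7.78 50.43]
[44.84 52.05 -6.93 51.69]
held [45.14 52.08 -7.15 51.68]
back [45.39 51.81 -6.32 51.58]
back [45.64 51.7  -6.   51.53]
back [45.89 51.49 -3.23 51.87]
0.051500000000000004
```

```bash
python3 - <<'E'
from h import *
servo_line(at(.0528),.02); hold(.2); print(np.round(q(),2))
for s in (.0520,.0514): servo_line(at(s),.02); print("back",np.round(q(),2))
hold(.2); print(np.round(q(),2))
if abs(q()[2])>1: servo_line(at(s-.0002*np.sign(-q()[2])),.02); print(np.round(q(),2))
gripper_to(.06); print("open",np.round(q(),2),observe()["force"].round(1))
servo_line(at(.0514,.27),.1); hold(.1); print(observe()["clock"])
p=camera_params("wrist"); im,d=read_camera("wrist"); cv2.imwrite("pics/w2.png",im[:,:,::-1])
hsv=cv2.cvtColor(im,cv2.COLOR_RGB2HSV).astype(int); h,sa,v=hsv[...,0],hsv[...,1],hsv[...,2]
for nm,m,zr in [("red",(sa>120)&(v>60)&((h<8)|(h>172)),(.105,.118)),("blu",(sa>110)&(h>95)&(h<130)&(v>60),(.046,.056)),("yel",(sa>110)&(h>18)&(h<35)&(v>80),(.046,.056))]:
    P=pts("wrist",d,m,p); P=P[(P[:,2]>zr[0])&(P[:,2]<zr[1])]
    if len(P)>5:
        c=np.array(cv2.minAreaRect((P[:,:2]*1000).astype(np.float32))[0])/1e3; print(nm,c,s_of(c)*1e3)
E
```

```text
[46.34 52.19 -6.5  51.92]
back [46.59 51.8  -5.39 51.75]
back [46.84 51.48 -4.2  51.67]
[47.04 51.46 -4.04 51.68]
[47.29 51.3  -3.66 51.6 ]
open [48.23 51.19 -0.5  52.12] [ 0.2 -0.5 -0.9]
49.7333
red [ 0.54628766 -0.06373981] 50.0732000222594
blu [0.52962378 0.12853734] 243.07040748795166
yel [ 0.5540293  -0.15909593] -45.596293488726616
```

View pics/w2.png

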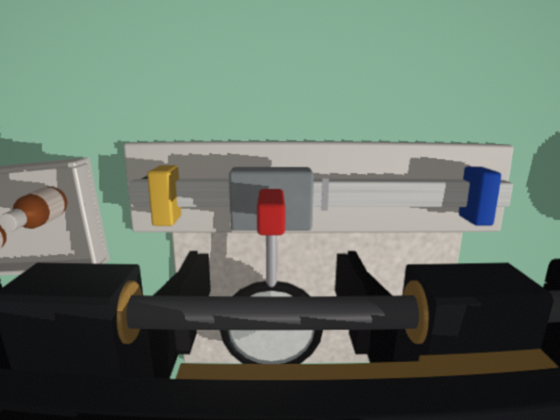

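```bash
python3 - <<'E'
from h import *
hand_in(); print(observe()["clock"])
E
```

```text
the job is handed in; nothing more can be done
the job is handed in; nothing more can be done
```

The carriage is sitting on my best estimate of the middle of the sticky place. The arm has let go and lifted clear, and the job was handed in at about 50 s of the 72 s allowed. I have no verdict on it.

- **Runs:** I pinched the red grip along the rail. I ran the carriage home against the yellow stop (about 9 N at contact), then home against the blue stop (about 10 N). After that I brought it back over the sticky place. Every reading along the rail stayed at about 10 N or less, but I could only read the force between steps, not while moving. The shove limit is 22.5 N.
- **Sticky place:** The raised drag runs from about 43 to 61 mm of travel from the yellow stop, roughly 18 mm wide. The centre read about 50.5 mm going towards blue and about 54.2 mm coming back, so the two directions disagreed by nearly 4 mm. I took the average, about 52.3 mm.
- **Last checks:** The force and position readings put the carriage at about 51.7 to 52.1 mm. The wrist camera gave 50.7 mm measured from the yellow stop and 52.0 mm from the blue stop, so it may be up to about 1.5 mm short of my estimate.
- **Bystanders:** The arm never went near the dish or the bottles. The last picture shows only one bottle and part of the tray, with nothing visibly disturbed. I did not measure their positions again.

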